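# Lay out the carved ornaments on their mounting panels

## Robot

A 6-joint arm with a two-finger parallel gripper is mounted at the origin on the work surface. World frame = base frame: x ahead of the robot, y to its left, z up, the work surface at z = 0. Lengths are in mm, angles in rad, forces in N, time in s.
With the tool pointing down it reaches from about 275 to 1000 mm from the base axis. Payload 8.4 kg.
Tool frame: the origin (TCP) lies midway between the tips of the shut fingers; the grasp point (between the pads) lies 19 mm behind it; z points along the fingers, y is the line along which they close (so a half turn about z gives the same grasp; the last joint's range is limited). The gripper opens to 85 mm and grips with 20 to 120 N. Pads are 22 mm wide; open, the fingers measure 114 mm over their backs; the gripper's body (76 mm by 85 mm) begins 54 mm behind the grasp point. The pads swing forward as they close: fully open they stand 13 mm farther back than shut.
Start: joints at [-1.119, 0.353, 1.633, -0, 1.155, -0.002], TCP at [273.989, -561.745, 231.281] pointing down, gripper open.
Joint ranges: [-2.63, 2.63], [-0.92, 2.1], [0.06, 2.66], [-1.3, 4.44], [0, 2.69], [-3.02, 3.02]. Speed limits (rad/s): [2.22, 2.22, 2.79, 3.14, 3.14, 3.14].

## Interface

Orientations are given as [roll, pitch, yaw] about the fixed x, y, z axes, in that order (R = Rz(yaw) Ry(pitch) Rx(roll)).
In Python, from rig import r gives the robot as it stands.
- The arm moves only by the tool servo_tool, never from a script. Its argument "deltas" is a list of rows, each an object of numbers: "x", "y", "z": the shift along the world's x, y, z in mm; "rx", "ry", "rz": the turn, a rotation vector about the world's x, y, z in rad; "gripper": the gripper's target within -1 to 1 (fully open at 1, half-way at 0, shut at -1). A call has 1 to 10 rows; each row is the pose to reach, as a shift and turn from the pose commanded when the call began; what a row does not reach only later rows make up. A row lasts 1/10 s, in which the tool goes at most 50 mm and 8.59 degrees, less where a joint would pass 70% of its speed; a pose out of reach is approached as far as the arm can. A call with a gripper value outside its range is refused whole. The fingers move at their own pace and stop on an object; "newtons" is the grip in N (left out, the last holds). Time passes only in rows, so rows that repeat a pose let the fingers close. It gives the time, the measured TCP pose, the force, the opening and the grip force at its end, in the units of the state.
- r.sense(): the state, without advancing time (a new reading comes with each control period).
- r.grab_frame(name): name is "side" or "top"; returns the picture (384x512x3 uint8, blue, green, red); there is no depth.
- r.camera_params(name): a dict with "mtx" (3x3 intrinsics, pixels), "D" ([k1, k2, p1, p2, k3] as OpenCV has them; the pictures are not rectified), "eye" and "orientation" of the camera in the world. Camera axes: x right, y down, z forward; pixel columns grow to the right and rows downward; lengths in mm; the calibration is good to about 2 mm. A picture is of the moment at which its call begins. camera_params takes no time and is no camera call.
- r.sign_off(): hands the job in; it is judged then, once.
Trained networks look in the newest picture that a camera, given by its name, has taken for a name from the list of things; names that differ only in an ending like _2 or _b are one class to them, and where a whole thing is asked for, a point or a joint stands for the part that bears it (a point fixed in the world has none). Each returns a list of dicts, best first, with "conf" (0 to 1); they miss things now and then, are a little off and sometimes report something else, mostly with a low value. They report only what shows in the picture. A call takes as long as a camera call. They do not tell look-alikes from the thing itself.
- r.recognise(name, camera): "box" ([left, top, width, height] in pixels, round what is visible of it).
The state is a dict: "clock": time; "qpos": joint angles; "qvel": joint speeds; "joint_efforts": joint torques, N m; "eef_pos": TCP position; "tcp_rot": TCP orientation; "contact_force": force on the tool from outside, world axes, zero at the start; "wrist_torque": the same for the moment, N m; "opening": opening from 0.0 (shut) to 1.0 (fully open); "grasp_force": force on a finger pad.
Only numpy, scipy, OpenCV 4.12 (cv2) and the standard library are available. Lean on these libraries where they do the work, as an engineer would, in place of code of your own. Each camera call takes 0.05 s, during which the arm holds its last target. There are 200 camera calls.

## Task

Take the stack of four carved ornaments apart, one at a time from the top down, and lay each one face up, flat and centred in the dark field of its own shape on the mounting panels, straight with the field. Set each one down rather than dropping it, and leave the two gouges that lie between the panels where they are.

Things in the scene. Friction and masses are not known exactly. Their poses are not given: they have to be found in the camera images.
- boss: Plain wooden carved ornament, the top of the stack: a little brown square boss, 28 x 28 mm, plain upright sides 18 mm high, then a stepped point, 26 mm high in all. Origin: centre of its flat underside, z up out of its face. x and y run along its sides. At the start its underside is about 70 mm above the bench, on the rosette.
- rosette: Plain wooden carved ornament, second from the top: a pale round rosette, 46 mm across, 20 mm thick, with short dark rays near its rim. Origin: centre of its flat underside, z up out of its face. At the start its underside is about 50 mm above the bench, on the oblong.
- oblong: Plain wooden carved ornament, third from the top: a brown oblong with half-round ends, 92 x 48 mm, 20 mm thick, with small beads at its ends. Origin: centre of its flat underside, z up out of its face. x runs along its length. At the start its underside is about 30 mm above the bench, on the bar.
- bar: Plain wooden carved ornament, the bottom of the stack: a pale rectangular bar, 120 x 52 mm, 20 mm thick, with small beads at its ends. Origin: centre of its flat underside, z up out of its face. x runs along its length. It lies on a fixed grey board (140 x 80 mm, 10 mm thick) without a dark field.
- panel_square: Fixed pale plywood panel, 156 x 88 x 10 mm, flat on the bench, the same as the other three but for its dark stained field (flush, in the panel's middle), here a square of 48 x 48 mm, sides along x and y, for the boss. Origin: centre of the panel's underside; the top face is 10 mm above it. x runs along the panel's long side, y along its short side, z up.
- panel_round: Fixed pale plywood panel, 156 x 88 x 10 mm, flat on the bench, the same as the other three but for its dark stained field (flush, in the panel's middle), here a disc of 66 mm across, for the rosette. Origin: centre of the panel's underside; the top face is 10 mm above it. x runs along the panel's long side, y along its short side, z up.
- panel_oblong: Fixed pale plywood panel, 156 x 88 x 10 mm, flat on the bench, the same as the other three but for its dark stained field (flush, in the panel's middle), here an oblong with half-round ends, 112 mm along x by 68 mm, for the oblong. Origin: centre of the panel's underside; the top face is 10 mm above it. x runs along the panel's long side, y along its short side, z up.
- panel_bar: Fixed pale plywood panel, 156 x 88 x 10 mm, flat on the bench, the same as the other three but for its dark stained field (flush, in the panel's middle), here a rectangle, 140 mm along x by 72 mm, for the bar. Origin: centre of the panel's underside; the top face is 10 mm above it. x runs along the panel's long side, y along its short side, z up.
- gouge_left: Wood-carving gouge lying flat on the bench, 200 mm long, handle 21 mm thick, steel blade; sharp, not to be moved. It lies roughly along the world x direction, between the middle column and the left (+y) column of panels. Origin: on the bench near the middle of its length; x runs from handle to blade. Dark brown handle towards the robot.
- gouge_right: Wood-carving gouge lying flat on the bench, 200 mm long, handle 21 mm thick, steel blade; sharp, not to be moved. It lies roughly along the world x direction, between the middle column and the right (-y) column of panels. Origin: on the bench near the middle of its length; x runs from handle to blade. Mid-brown handle away from the robot.
Things that resemble listed ones, but are neither listed nor needed, are in the scene too. Leave any pink look-alike of the boss alone. What is shaped like the panel_square but turquoise is not meant.

How it is judged:
By the outcome, as a careful person would: the job done as asked, in the order asked, and still so for the second after the job is handed in, with the robot touching nothing.
It also fails if it takes over 112 s, if anything falls off the work surface, if the arm or the gripper's body presses on something with over 40 N, if the wrist force passes 120 N, or if a joint passes its speed limit or range.

## Working session

There is one attempt and no reset: what is moved stays moved. The work goes in short steps, Python scripts to look and compute and a tool call to move; the robot and the scene stay as the last step left them, time stands still between calls to the robot, and variables do not carry over. Pictures are saved under pics/ and viewed, at most 14 in all, crops included, and the job is handed in when it is done.

Besides the shell and the picture viewer there is one more tool, called after ">>>" as name(argument=value, ...), one argument or row to a line, values as JSON. servo_tool: Moves the arm, as the interface text tells. Its arguments: {"type":"object","properties":{"deltas":{"type":"array","items":{"type":"object","properties":{"x":{"type":"number"},"y":{"type":"number"},"z":{"type":"number"},"rx":{"type":"number"},"ry":{"type":"number"},"rz":{"type":"number"},"gripper":{"type":"number"}}}},"newtons":{"type":"number"}},"required":["deltas"]}

```bash
mkdir -p pics; ls; python3 - <<'E'
from rig import r
import cv2
for n in("top","side"):
    f=r.grab_frame(n); cv2.imwrite(f"pics/{n}0.png",cv2.resize(f,(800,600),interpolation=cv2.INTER_CUBIC)); cv2.imwrite(f"{n}0raw.png",f)
    print(n,r.camera_params(n))
for o in ["boss","panel_square","panel_round","panel_oblong","panel_bar"]:
    print(o,r.recognise(o,"top"))
print(r.sense())
E
```

```text
pics
top {'mtx': array([[352.42920263,   0.        , 258.80546183],
       [  0.        , 352.42920263, 195.69127362],
       [  0.        ,   0.        ,   1.        ]]), 'D': array([-0.06576807,  0.        ,  0.        ,  0.        ,  0.        ]), 'eye': array([291.30089982, -14.758032  , 910.84958712]), 'orientation': array([-2.95799127,  0.01595931, -1.59486992])}
side {'mtx': array([[499.59274729,   0.        , 248.199974  ],
       [  0.        , 499.59274729, 192.67863617],
       [  0.        ,   0.        ,   1.        ]]), 'D': array([0.05818607, 0.        , 0.        , 0.        , 0.        ]), 'eye': array([ 372.23417855, -904.40423773,  669.15869903]), 'orientation': array([-2.15538979, -0.02140566, -0.05440113])}
boss [{'box': [355.8, 187.3, 14.8, 11.1], 'conf': 0.66}, {'box': [356.6, 230.3, 11.3, 14.3], 'conf': 0.66}, {'box': [302.4, 135.8, 14.9, 70.3], 'conf': 0.5}]
panel_square [{'box': [135.0, 248.3, 65.0, 64.0], 'conf': 0.83}, {'box': [220.7, 169.0, 67.5, 56.8], 'conf': 0.82}]
panel_round [{'box': [130.8, 116.7, 60.4, 39.9], 'conf': 0.69}]
panel_oblong [{'box': [124.7, 175.7, 66.3, 48.0], 'conf': 0.85}, {'box': [130.1, 115.3, 60.0, 43.9], 'conf': 0.23}]
panel_bar [{'box': [324.1, 113.0, 59.2, 35.4], 'conf': 0.83}]
{'clock': 0.35, 'qpos': array([-1.11941175e+00,  3.53190852e-01,  1.63359027e+00, -6.44036249e-07,
        1.15518122e+00, -2.41470076e-03]), 'qvel': array([ 0.00170686, -0.0020288 , -0.0020039 ,  0.00021056,  0.00268434,
        0.0009331 ]), 'joint_efforts': array([ 2.11987090e-04, -6.04536867e+01, -3.41928613e+01,  4.31015292e-05,
        4.89123951e-03,  6.11748578e-05]), 'eef_pos': array([ 273.93033421, -561.64169783,  231.08016511]), 'tcp_rot': array([-3.14122296e+00, -3.03591840e-07,  4.53799540e-01]), 'contact_force': array([ 0.31137924, -0.0804093 , -0.22871369]), 'wrist_torque': array([-0.02794977,  0.04109492,  0.00228799]), 'grasp_force': 0.0, 'opening': 1.0024665348873838}
```

View pics/top0.png

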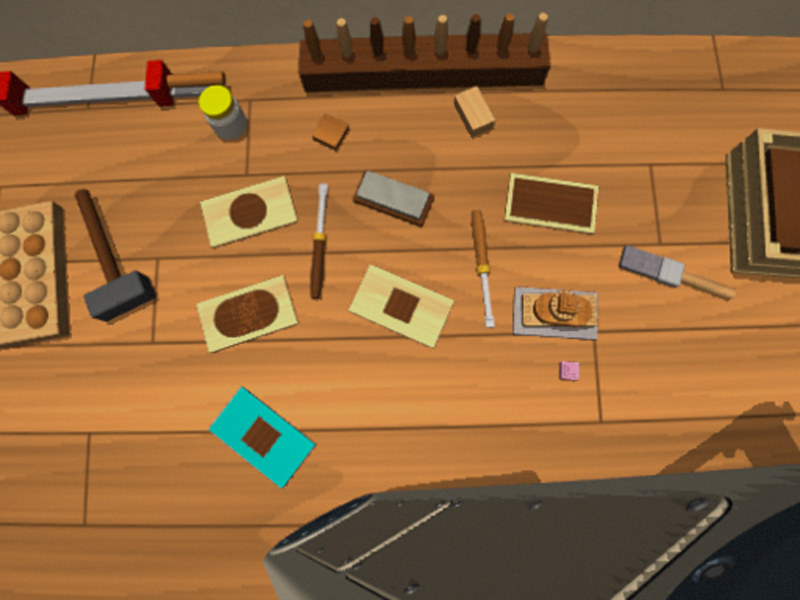

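View pics/side0.png

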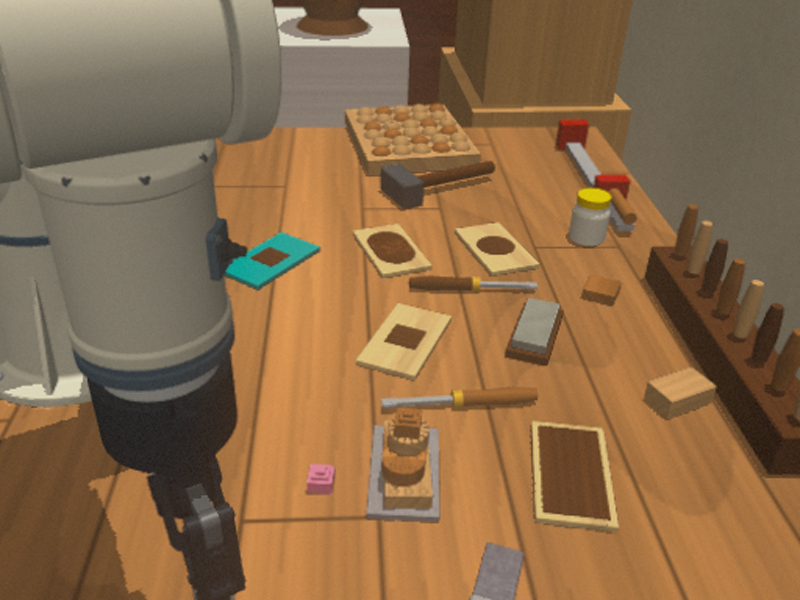

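The top view shows panel_round (248,212), panel_oblong (246,314), panel_square (401,305), panel_bar (552,203) and the stack at (557,313). There is a pink look-alike at (569,371) and a turquoise look-alike panel at (262,437). The pale panel_square and the brown boss on top of the stack are the ones meant.

```bash
cat > h.py <<'E'
import numpy as np,cv2
from scipy.spatial.transform import Rotation as R
from rig import r
C={n:r.camera_params(n) for n in("top","side")}
def rot(c): return R.from_euler('xyz',C[c]["orientation"]).as_matrix()
def w(c,px,z):
    p=cv2.undistortPoints(np.float64(px).reshape(-1,1,2),C[c]["mtx"],C[c]["D"]).reshape(-1,2)
    d=np.c_[p,np.ones(len(p))]@rot(c).T; e=C[c]["eye"]
    return (e+d*((z-e[2])/d[:,2])[:,None])[:,:2]
def proj(c,P):
    M=rot(c).T
    return cv2.projectPoints(np.float64(P).reshape(-1,1,3),cv2.Rodrigues(M)[0],-M@C[c]["eye"],C[c]["mtx"],C[c]["D"])[0].reshape(-1,2)
def rect(pts):
    (x,y),(a,b),t=cv2.minAreaRect(pts.astype(np.float32))
    if a<b:a,b,t=b,a,t+90
    return np.round([x,y,a,b,(t+90)%180-90],1)
def blob(mask,seed):
    n,l,s,_=cv2.connectedComponentsWithStats(mask.astype(np.uint8))
    x0,y0=seed
    win=l[y0-6:y0+7,x0-6:x0+7].ravel(); win=win[win>0]
    if len(win)==0:return None
    k=np.bincount(win).argmax(); m=(l==k).astype(np.uint8)
    return max(cv2.findContours(m,cv2.RETR_EXTERNAL,cv2.CHAIN_APPROX_NONE)[0],key=cv2.contourArea).reshape(-1,2)
E
python3 - <<'E'
from h import *
seeds={"square":(401,305),"round":(248,212),"oblong":(246,314),"bar":(552,203)}
sside={"square":(405,337),"round":(496,246),"oblong":(391,247),"bar":(572,480)}
S=4
for c,sd in(("top",seeds),("side",sside)):
    f=cv2.imread(c+"0raw.png"); g=cv2.resize(f,None,fx=S,fy=S,interpolation=cv2.INTER_CUBIC)
    hsv=cv2.cvtColor(g,cv2.COLOR_BGR2HSV)
    for n,(x,y) in sd.items():
        x,y=int(x*.64*S),int(y*.64*S)
        dark=g[...,2]<135
        b=blob(dark,(x,y)); pb=(b+.5)/S-.5
        m=w(c,pb,10); print(c,n,"field",rect(m),end=" ")
        # pale panel: hue/sat different from bench -> boundary of pale pixels
        X,Y=int(sd[n][0]*.64*S),int(sd[n][1]*.64*S)
        pale=((hsv[...,2]>150)&(hsv[...,1]<(140)))
        k=cv2.fillPoly(np.zeros(g.shape[:2],np.uint8),[b],1)
        pale=(pale|(cv2.dilate(k,np.ones((13,13)))>0))
        bb=blob(pale,(x,y)); print("panel",rect(w(c,(bb+.5)/S-.5,10)))
    x,y=((557,313) if c=="top" else (405,460)); x,y=int(x*.64),int(y*.64)
    q=f[y-42:y+42,x-50:x+50]; cv2.imwrite(f"pics/crop_{c}.png",cv2.resize(q,None,fx=7,fy=7,interpolation=cv2.INTER_CUBIC)); print(c,"origin",x-50,y-42)
E
```

```text
top square field [460.7   1.8  46.9  46.5 -25.4] panel [460.7   1.8 157.7  89.9  64.6]
top round field [635.8 264.7  64.   62.5  88. ] panel [635.  265.  158.2  89.7 -73.8]
top oblong field [454.  262.5 109.9  67.1 -71.9] panel [454.1 262.2 158.2  89.5 -73. ]
top bar field [ 635.1 -263.7  139.4   71.4   80.2] panel [ 634.4 -263.1  157.    89.9   79.6]
top origin 306 158
side square field [459.6  -1.8  47.3  46.6  64.9] panel [459.3  -4.2 162.4  89.5  64.2]
side round field [634.8 262.   64.3  60.3  -1.1] panel [634.6 259.8 161.4  89.8 -73.9]
side oblong field [453.9 258.6 110.7  65.9 -71.6] panel [453.7 257.3 162.3  90.5 -72.2]
side bar field [ 633.6 -266.3  139.8   71.6   80. ] panel [ 633.8 -267.2  158.5   89.4   79.8]
side origin 209 252
```

View pics/crop_top.png

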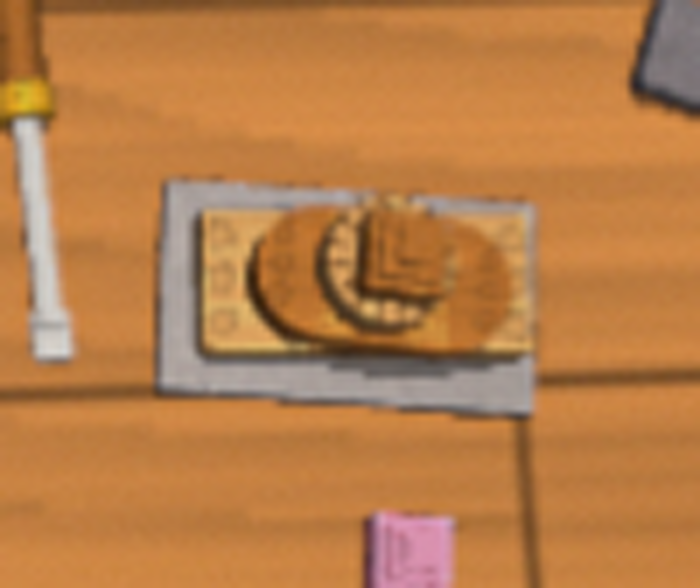

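View pics/crop_side.png

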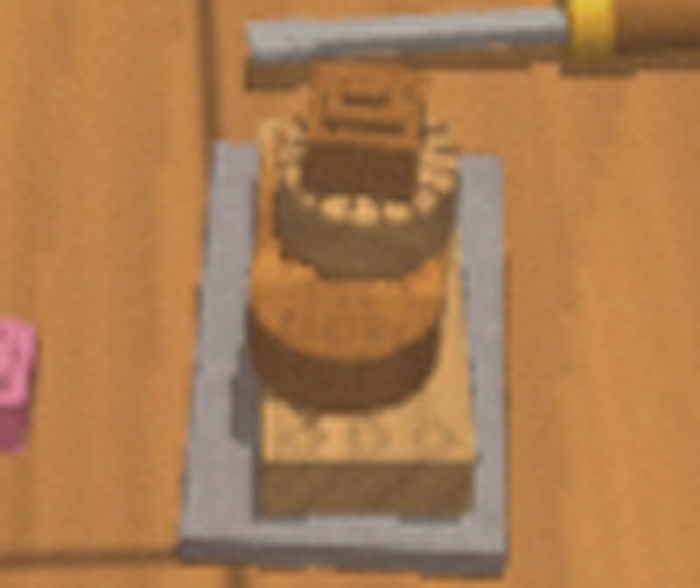

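The crops show the brown boss on the pale rosette, with its top-view centre at crop (408,250), on the brown oblong (252–515 wide), on the pale bar. The pink block at (410,550) sits alone on the bench, so the stack top is the real boss. Next I work out the stack poses from the clicked edges.

```bash
python3 - <<'E'
from h import *
def cr(c,p): 
    o={"top":(306,158),"side":(209,252)}[c]; return (np.float64(p)+.5)/7-.5+o
def T(c,p,z): print(c,z,w(c,cr(c,p),z).round(1).tolist())
print("boss");T("top",[(372,205),(450,222),(442,300),(375,290),(408,250)],88)
T("side",[(308,140),(418,152)],88);T("side",[(303,190),(415,203)],70); T("side",[(365,98)],96)
print("ros");T("top",[(322,260),(388,330),(400,192),(458,260)],70);T("side",[(275,195),(458,195)],70);T("side",[(345,222)],70)
print("obl");T("top",[(252,270),(515,285),(380,352)],50);T("side",[(248,310),(442,300),(350,362)],50)
print("bar");T("top",[(203,212),(203,355),(530,353)],30);T("side",[(262,460),(474,463)],30);T("side",[(255,518),(465,516)],10)
E
```

```text
boss
top 88 [[459.4, -244.3], [452.8, -270.7], [425.9, -265.7], [430.0, -243.1], [443.5, -255.5]]
side 88 [[426.6, -270.9], [453.0, -275.9]]
side 70 [[426.0, -269.2], [453.2, -274.6]]
side 96 [[440.7, -265.2]]
ros
top 70 [[444.1, -230.4], [418.9, -251.6], [467.4, -259.6], [442.8, -278.0]]
side 70 [[419.0, -270.7], [464.0, -272.1]]
side 70 [[435.5, -280.6]]
obl
top 50 [[444.8, -210.4], [436.8, -303.9], [414.1, -253.8]]
side 50 [[411.8, -289.4], [459.5, -287.6], [435.5, -307.4]]
bar
top 30 [[470.3, -198.4], [417.7, -195.1], [415.1, -314.0]]
side 30 [[414.1, -319.1], [464.9, -321.7]]
side 10 [[412.8, -319.1], [463.9, -320.2]]
```

>>> servo_tool(
  deltas=[
    {"x": 168, "y": 304.5, "z": -81, "rz": 0.93, "gripper": 0.3},
    {"x": 168, "y": 304.5, "z": -81, "rz": 0.93, "gripper": 0.3},
    {"x": 168, "y": 304.5, "z": -81, "rz": 0.93, "gripper": 0.3},
    {"x": 168, "y": 304.5, "z": -81, "rz": 0.93, "gripper": 0.3},
    {"x": 168, "y": 304.5, "z": -81, "rz": 0.93, "gripper": 0.3},
    {"x": 168, "y": 304.5, "z": -81, "rz": 0.93, "gripper": 0.3},
    {"x": 168, "y": 304.5, "z": -81, "rz": 0.93, "gripper": 0.3},
    {"x": 168, "y": 304.5, "z": -81, "rz": 0.93, "gripper": 0.3},
    {"x": 168, "y": 304.5, "z": -81, "rz": 0.93, "gripper": 0.3},
  ],
  newtons=20,
)

```text
invalid input
```

```bash
python3 - <<'E'
from h import *
f=r.grab_frame("side");s=r.sense();print(s["eef_pos"],s["tcp_rot"])
p=proj("side",[s["eef_pos"]]);print(p)
q=f[190:350,180:380];cv2.imwrite("pics/a.png",cv2.resize(q,None,fx=3.7,fy=3.7,interpolation=cv2.INTER_CUBIC))
E
```

```text
[ 273.97069896 -561.68061207  231.1545629 ] [-3.14137081e+00  1.83180081e-05  4.53837634e-01]
[[126.10467867 364.24165744]]
```

View pics/a.png

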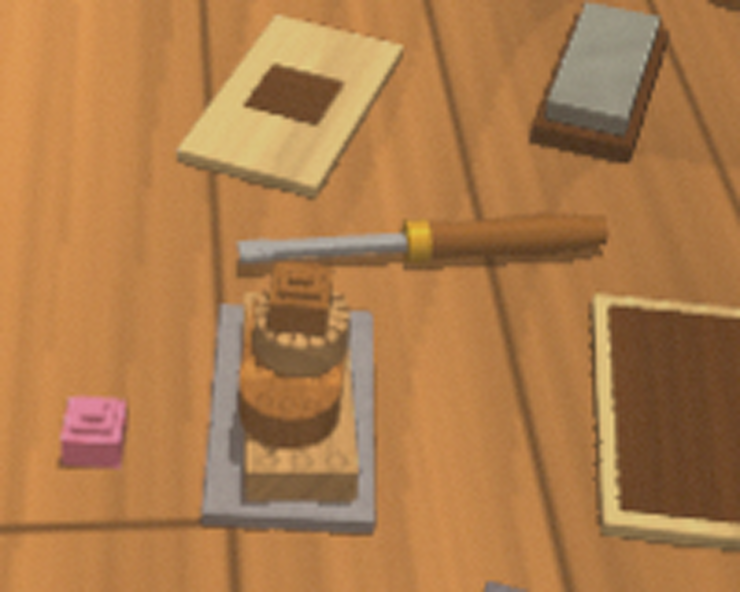

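The move was refused and the view is unchanged: stack at (295,390), pink block at (93,430). I'll send it again on its own.

>>> servo_tool(
  deltas=[
    {"x": 168, "y": 304.5, "z": -81, "rz": 0.93, "gripper": 0.3},
    {"x": 168, "y": 304.5, "z": -81, "rz": 0.93, "gripper": 0.3},
    {"x": 168, "y": 304.5, "z": -81, "rz": 0.93, "gripper": 0.3},
    {"x": 168, "y": 304.5, "z": -81, "rz": 0.93, "gripper": 0.3},
    {"x": 168, "y": 304.5, "z": -81, "rz": 0.93, "gripper": 0.3},
    {"x": 168, "y": 304.5, "z": -81, "rz": 0.93, "gripper": 0.3},
    {"x": 168, "y": 304.5, "z": -81, "rz": 0.93, "gripper": 0.3},
    {"x": 168, "y": 304.5, "z": -81, "rz": 0.93, "gripper": 0.3},
    {"x": 168, "y": 304.5, "z": -81, "rz": 0.93, "gripper": 0.3},
  ],
)

```text
invalid input
```

>>> servo_tool(
  deltas=[
    {"x": 40, "y": 50, "z": 0, "rx": 0, "ry": 0, "rz": 0.1, "gripper": 0.3},
  ],
)

```text
clock: 0.5
eef_pos: [303.4, -525.7, 231.3]
tcp_rot: [3.14, 0.002, 0.55]
contact_force: [0.8, -0.6, 0.4]
opening: 0.859
grasp_force: 0.0
```

>>> servo_tool(
  deltas=[
    {"x": 130, "y": 255, "z": -80, "rx": 0, "ry": 0, "rz": 0.83, "gripper": 0.3},
    {"x": 130, "y": 255, "z": -80, "rx": 0, "ry": 0, "rz": 0.83, "gripper": 0.3},
    {"x": 130, "y": 255, "z": -80, "rx": 0, "ry": 0, "rz": 0.83, "gripper": 0.3},
    {"x": 130, "y": 255, "z": -80, "rx": 0, "ry": 0, "rz": 0.83, "gripper": 0.3},
    {"x": 130, "y": 255, "z": -80, "rx": 0, "ry": 0, "rz": 0.83, "gripper": 0.3},
    {"x": 130, "y": 255, "z": -80, "rx": 0, "ry": 0, "rz": 0.83, "gripper": 0.3},
    {"x": 130, "y": 255, "z": -80, "rx": 0, "ry": 0, "rz": 0.83, "gripper": 0.3},
    {"x": 130, "y": 255, "z": -80, "rx": 0, "ry": 0, "rz": 0.83, "gripper": 0.3},
  ],
)

```text
clock: 1.3
eef_pos: [435.6, -266.8, 151.2]
tcp_rot: [-3.141, 0.0, 1.386]
contact_force: [-0.5, -0.0, 0.0]
opening: 0.65
grasp_force: 0.0
```

>>> servo_tool(
  deltas=[
    {"x": 6.4, "y": 9.5, "z": -40, "rx": 0, "ry": 0, "rz": 0, "gripper": 0.3},
    {"x": 6.4, "y": 9.5, "z": -65, "rx": 0, "ry": 0, "rz": 0, "gripper": 0.3},
    {"x": 6.4, "y": 9.5, "z": -77, "rx": 0, "ry": 0, "rz": 0, "gripper": 0.3},
    {"x": 6.4, "y": 9.5, "z": -77, "rx": 0, "ry": 0, "rz": 0, "gripper": -0.2},
    {"x": 6.4, "y": 9.5, "z": -77, "rx": 0, "ry": 0, "rz": 0, "gripper": -0.5},
    {"x": 6.4, "y": 9.5, "z": -77, "rx": 0, "ry": 0, "rz": 0, "gripper": -0.7},
    {"x": 6.4, "y": 9.5, "z": -77, "rx": 0, "ry": 0, "rz": 0, "gripper": -1},
    {"x": 6.4, "y": 9.5, "z": -77, "rx": 0, "ry": 0, "rz": 0, "gripper": -1},
    {"x": 6.4, "y": 9.5, "z": -77, "rx": 0, "ry": 0, "rz": 0, "gripper": -1},
  ],
  newtons=25,
)

```text
clock: 2.2
eef_pos: [442.1, -258.7, 75.1]
tcp_rot: [3.14, 0.001, 1.384]
contact_force: [-0.2, -1.8, 7.1]
opening: 0.313
grasp_force: 26.8
```

>>> servo_tool(
  deltas=[
    {"x": 0, "y": 0, "z": 5, "rx": 0, "ry": 0, "rz": 0, "gripper": -1},
    {"x": 0, "y": 0, "z": 20, "rx": 0, "ry": 0, "rz": 0, "gripper": -1},
    {"x": 0, "y": 0, "z": 60, "rx": 0, "ry": 0, "rz": 0, "gripper": -1},
    {"x": 0, "y": 0, "z": 70, "rx": 0, "ry": 0, "rz": 0, "gripper": -1},
  ],
)

```text
clock: 2.6
eef_pos: [443.2, -259.0, 147.7]
tcp_rot: [3.137, 0.001, 1.384]
contact_force: [-0.1, 0.8, 0.1]
opening: 0.323
grasp_force: 26.0
```

```bash
python3 - <<'E'
from h import *
f=r.grab_frame("side");s=r.sense();print(s["eef_pos"],s["tcp_rot"],s["opening"],s["contact_force"])
p=proj("side",[s["eef_pos"]]);print(p)
q=f[150:350,150:400];cv2.imwrite("pics/b.png",cv2.resize(q,None,fx=3,fy=3,interpolation=cv2.INTER_CUBIC))
E
```

```text
[ 443.44435699 -259.14616188  147.86571713] [3.13653821e+00 1.73494630e-03 1.38386496e+00] 0.3171170777664017 [ 1.16540543 -0.15070271  0.16238405]
[[263.19378213 239.47363735]]
```

View pics/b.png

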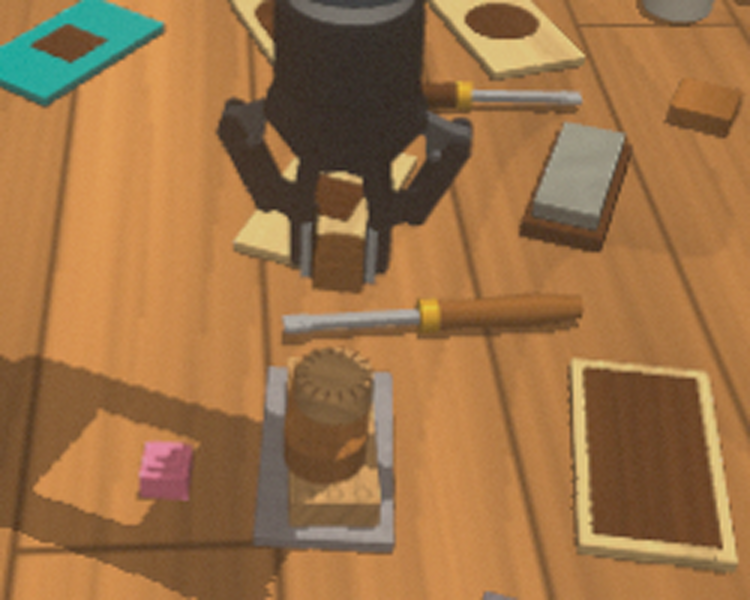

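The side view shows the boss in the fingers at (338,260), its underside about 5 mm below the tips. The rosette, oblong and bar are still stacked at (335,430).

>>> servo_tool(
  deltas=[
    {"x": 18, "y": 257, "z": -40, "rx": 0, "ry": 0, "rz": -0.257, "gripper": -1},
    {"x": 18, "y": 257, "z": -40, "rx": 0, "ry": 0, "rz": -0.257, "gripper": -1},
    {"x": 18, "y": 257, "z": -40, "rx": 0, "ry": 0, "rz": -0.257, "gripper": -1},
    {"x": 18, "y": 257, "z": -40, "rx": 0, "ry": 0, "rz": -0.257, "gripper": -1},
    {"x": 18, "y": 257, "z": -40, "rx": 0, "ry": 0, "rz": -0.257, "gripper": -1},
    {"x": 18, "y": 257, "z": -40, "rx": 0, "ry": 0, "rz": -0.257, "gripper": -1},
    {"x": 18, "y": 257, "z": -100, "rx": 0, "ry": 0, "rz": -0.257, "gripper": -1},
    {"x": 18, "y": 257, "z": -100, "rx": 0, "ry": 0, "rz": -0.257, "gripper": -1},
    {"x": 18, "y": 257, "z": -100, "rx": 0, "ry": 0, "rz": -0.257, "gripper": -1},
  ],
)

```text
clock: 3.55
eef_pos: [457.4, -1.2, 42.6]
tcp_rot: [-3.137, 0.002, 1.127]
contact_force: [-0.6, -0.1, -0.0]
opening: 0.322
grasp_force: 26.0
```

```bash
python3 - <<'E'
from h import *
f=r.grab_frame("side");g=r.grab_frame("top");s=r.sense();print(s["eef_pos"],s["tcp_rot"],s["opening"],s["contact_force"])
q=np.hstack([f[180:240,220:300],g[165:225,220:300]]);cv2.imwrite("pics/c.png",cv2.resize(q,None,fx=5,fy=5,interpolation=cv2.INTER_CUBIC))
# top-cam measurement of remaining stack saved
cv2.imwrite("top1raw.png",g);cv2.imwrite("side1raw.png",f)
x,y=306,158
Q=np.vstack([cv2.resize(g[170:230,320:400],None,fx=5,fy=5,interpolation=cv2.INTER_CUBIC),cv2.resize(f[260:345,225:305],None,fx=5,fy=5,interpolation=cv2.INTER_CUBIC)[:300]])
cv2.imwrite("pics/c2.png",Q)
E
```

```text
[459.66274497  -1.62866536  44.78834142] [-3.14111462e+00  2.26266608e-04  1.12596433e+00] 0.3200946675736781 [0.40269712 0.67949848 0.17592233]
```

View pics/c.png

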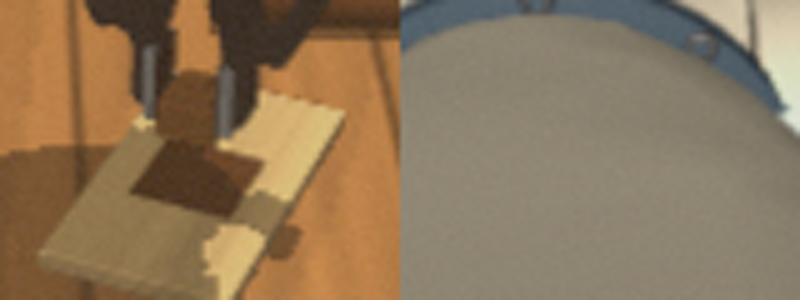

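View pics/c2.png

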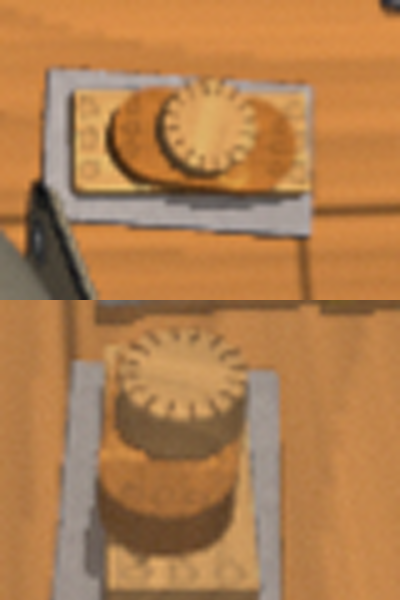

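The boss is above the dark field, boss at (190,105) and field at (195,178). On the stack, the rosette is now clear at top-view (212,125) and side-view (182,375).

>>> servo_tool(
  deltas=[
    {"x": 0.6, "y": 0, "z": -15, "rx": 0, "ry": 0, "rz": 0, "gripper": -1},
    {"x": 0.6, "y": 0, "z": -24, "rx": 0, "ry": 0, "rz": 0, "gripper": -1},
    {"x": 0.6, "y": 0, "z": -27, "rx": 0, "ry": 0, "rz": 0, "gripper": -1},
    {"x": 0.6, "y": 0, "z": -28, "rx": 0, "ry": 0, "rz": 0, "gripper": -1},
    {"x": 0.6, "y": 0, "z": -28.5, "rx": 0, "ry": 0, "rz": 0, "gripper": -1},
    {"x": 0.6, "y": 0, "z": -29, "rx": 0, "ry": 0, "rz": 0, "gripper": -1},
    {"x": 0.6, "y": 0, "z": -29, "rx": 0, "ry": 0, "rz": 0, "gripper": -1},
  ],
)

```text
clock: 4.35
eef_pos: [460.4, -1.2, 15.6]
tcp_rot: [3.141, -0.0, 1.127]
contact_force: [0.0, 0.5, -1.1]
opening: 0.318
grasp_force: 26.0
```

>>> servo_tool(
  deltas=[
    {"x": 0, "y": 0, "z": -0.5, "rx": 0, "ry": 0, "rz": 0, "gripper": -1},
    {"x": 0, "y": 0, "z": -1, "rx": 0, "ry": 0, "rz": 0, "gripper": -1},
    {"x": 0, "y": 0, "z": -1, "rx": 0, "ry": 0, "rz": 0, "gripper": -1},
  ],
)

```text
clock: 4.65
eef_pos: [460.4, -1.2, 15.1]
tcp_rot: [3.141, -0.0, 1.127]
contact_force: [-2.8, 0.1, 14.1]
opening: 0.322
grasp_force: 27.7
```

>>> servo_tool(
  deltas=[
    {"x": 0, "y": 0, "z": 0.5, "rx": 0, "ry": 0, "rz": 0, "gripper": -0.1},
    {"x": 0, "y": 0, "z": 0.5, "rx": 0, "ry": 0, "rz": 0, "gripper": -0.1},
    {"x": 0, "y": 0, "z": 0.5, "rx": 0, "ry": 0, "rz": 0, "gripper": 0},
    {"x": 0, "y": 0, "z": 10, "rx": 0, "ry": 0, "rz": 0, "gripper": 0},
    {"x": 0, "y": 0, "z": 50, "rx": 0, "ry": 0, "rz": 0, "gripper": 0.3},
    {"x": 0, "y": 0, "z": 100, "rx": 0, "ry": 0, "rz": 0, "gripper": 0.5},
    {"x": 0, "y": -50, "z": 120, "rx": 0, "ry": 0, "rz": 0.1, "gripper": 0.5},
    {"x": 0, "y": -100, "z": 120, "rx": 0, "ry": 0, "rz": 0.2, "gripper": 0.5},
    {"x": 0, "y": -150, "z": 120, "rx": 0, "ry": 0, "rz": 0.3, "gripper": 0.5},
    {"x": -10, "y": -190, "z": 120, "rx": 0, "ry": 0, "rz": 0.4, "gripper": 0.5},
  ],
)

```text
clock: 5.65
eef_pos: [451.2, -193.7, 135.6]
tcp_rot: [3.139, 0.001, 1.531]
contact_force: [-0.1, -0.1, 0.2]
opening: 0.75
grasp_force: 0.0
```

```bash
python3 - <<'E'
from h import *
f=r.grab_frame("side");g=r.grab_frame("top");s=r.sense();print(s["eef_pos"],s["tcp_rot"],s["opening"],s["contact_force"])
cv2.imwrite("top2raw.png",g);cv2.imwrite("side2raw.png",f)
q=np.vstack([np.hstack([f[180:240,220:300],g[165:225,220:300]])]);cv2.imwrite("pics/d.png",cv2.resize(q,None,fx=5,fy=5,interpolation=cv2.INTER_CUBIC))
print(w("top",(np.float64([[211,124],[165,124],[258,124],[211,78],[211,170]])+.5)/5-.5+(320,170),70).round(1).tolist())
print(w("side",(np.float64([[182,74],[117,74],[247,74],[182,28],[182,120]])+.5)/5-.5+(225,260),70).round(1).tolist())
E
```

```text
[ 449.53690543 -195.58767764  135.09921888] [3.14063082e+00 1.49587768e-03 1.52706671e+00] 0.7512042822179679 [ 0.10753266  0.20464799 -0.26888246]
[[444.2, -255.5], [444.8, -233.0], [443.5, -278.5], [467.0, -257.3], [421.5, -253.7]]
[[442.6, -258.9], [419.9, -258.2], [465.2, -259.6], [444.4, -235.2], [440.8, -281.6]]
```

View pics/d.png

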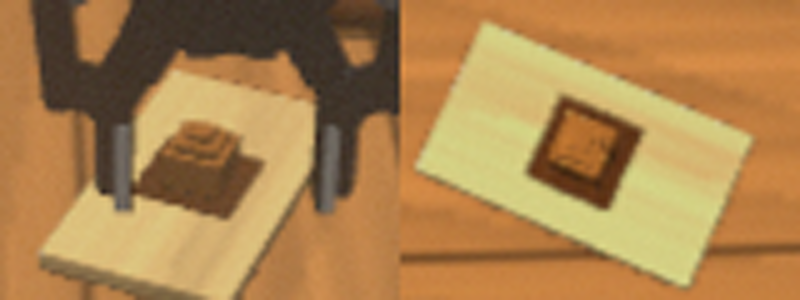

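The boss stands inside the field at (190,150) and (583,140), but it looks slightly turned. I'll measure it against the field.

```bash
python3 - <<'E'
from h import *
g=cv2.imread("top2raw.png");S=8
G=cv2.resize(g[170:220,225:295],None,fx=S,fy=S,interpolation=cv2.INTER_CUBIC)
R_=G[...,2].astype(int)
b=blob(R_<135,((583-400)*S//5-5*S,140*S//5-5*S+20))
if b is None: print("seed?")
F=rect(w("top",(b+.5)/S-.5+(225,170),10));print("field",F)
m=cv2.fillPoly(np.zeros(G.shape[:2],np.uint8),[b],1)
for t in(115,125,140):
    mm=((R_>t)&(cv2.erode(m,np.ones((25,25)))>0))
    c=max(cv2.findContours(mm.astype(np.uint8),cv2.RETR_EXTERNAL,cv2.CHAIN_APPROX_NONE)[0],key=cv2.contourArea).reshape(-1,2)
    print(t,rect(w("top",(c+.5)/S-.5+(225,170),28)),rect(w("top",(c+.5)/S-.5+(225,170),36)))
# predicted outline of boss at z=28 drawn, centred & straight, plus field
for (cx,cy,a,col) in((460.7,1.8,-25.4,(0,255,0)),(460.7,1.8,-15.4,(255,0,0))):
    t=np.radians(a);k=np.array([[1,1],[1,-1],[-1,-1],[-1,1]])*14@np.array([[np.cos(t),np.sin(t)],[-np.sin(t),np.cos(t)]])+(cx,cy)
    p=proj("top",np.c_[k,np.full(4,28.)]);p=((p-(225,170)+.5)*S-.5).astype(int)
    H=G.copy() if col[1] else H
    cv2.polylines(H,[p],True,col,1)
f=cv2.imread("side2raw.png");S2=8
K=cv2.resize(f[195:230,240:280],None,fx=S2,fy=S2,interpolation=cv2.INTER_CUBIC)
K=cv2.copyMakeBorder(K,0,400-280,0,0,cv2.BORDER_CONSTANT);cv2.imwrite("pics/e.png",np.hstack([np.hstack([H])[:, :480],K]))
E
```

```text
seed?Traceback (most recent call last):
  File "<stdin>", line 7, in <module>
TypeError: unsupported operand type(s) for +: 'NoneType' and 'float'
```

```bash
cat > bosschk.py <<'E'
from h import *
import sys
g=cv2.imread(sys.argv[1]);S=8
G=cv2.resize(g[170:220,225:295],None,fx=S,fy=S,interpolation=cv2.INTER_CUBIC)
R_=G[...,2].astype(int)
def W(c,z): return w("top",(c+.5)/S-.5+(225,170),z)
p0=proj("top",[[460.7,1.8,10]])[0]-(225,170); 
d=(R_<135).astype(np.uint8)
cs=[c.reshape(-1,2) for c in cv2.findContours(d,cv2.RETR_EXTERNAL,cv2.CHAIN_APPROX_NONE)[0]]
b=min(cs,key=lambda c:np.linalg.norm(c.mean(0)/S-p0)+ (1e3 if len(c)<300 else 0))
print("field",rect(W(b,10)))
m=cv2.fillPoly(np.zeros(G.shape[:2],np.uint8),[b],1)
for t in(120,130,140):
    mm=((R_>t)&(cv2.erode(m,np.ones((9,9)))>0)).astype(np.uint8)
    c=max(cv2.findContours(mm,cv2.RETR_EXTERNAL,cv2.CHAIN_APPROX_NONE)[0],key=cv2.contourArea).reshape(-1,2)
    print(t,rect(W(c,28)))
H=G.copy()
for a,col in((-25.4,(0,255,0)),):
    t=np.radians(a);k=np.array([[1,1],[1,-1],[-1,-1],[-1,1]])*14@np.array([[np.cos(t),np.sin(t)],[-np.sin(t),np.cos(t)]])+(460.7,1.8)
    p=proj("top",np.c_[k,np.full(4,28.)]);p=((p-(225,170)+.5)*S-.5).astype(int)
    cv2.polylines(H,[p],True,col,1)
cv2.imwrite(sys.argv[2],H)
E
python3 bosschk.py top2raw.png pics/e.png
```

```text
field [460.8   1.8  47.3  46.9 -25.3]
120 [462.4   2.7  29.7  28.9  64.9]
130 [462.3   2.7  28.8  28.1  65.3]
140 [462.2   2.7  28.1  27.2  65.3]
```

View pics/e.png

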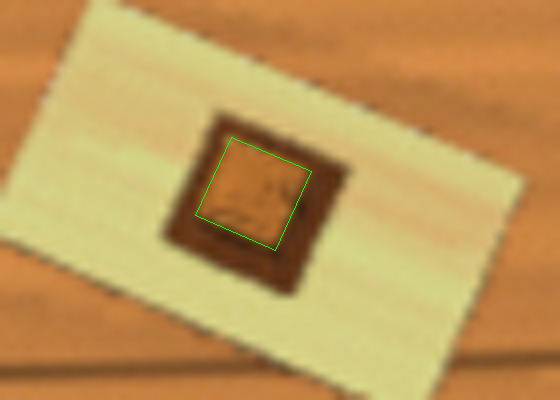

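The outline shows the boss straight with the field (within 0.5°) and 1.7 mm off centre, which is good. On to the rosette.

>>> servo_tool(
  deltas=[
    {"x": -7.5, "y": -50, "z": 0, "rx": 0, "ry": 0, "rz": 0, "gripper": 0.5},
    {"x": -7.5, "y": -64, "z": -25, "rx": 0, "ry": 0, "rz": 0, "gripper": 0.5},
    {"x": -7.5, "y": -64, "z": -35, "rx": 0, "ry": 0, "rz": 0, "gripper": 0.5},
    {"x": -7.5, "y": -64, "z": -35, "rx": 0, "ry": 0, "rz": 0, "gripper": 0.5},
  ],
)

```text
clock: 6.15
eef_pos: [441.4, -254.0, 98.1]
tcp_rot: [-3.138, -0.002, 1.526]
contact_force: [-0.5, 0.3, 0.5]
opening: 0.753
grasp_force: 0.0
```

>>> servo_tool(
  deltas=[
    {"x": 0, "y": -1.5, "z": -25, "rx": 0, "ry": 0, "rz": 0, "gripper": 0.5},
    {"x": 0, "y": -1.5, "z": -40, "rx": 0, "ry": 0, "rz": 0, "gripper": 0.5},
    {"x": 0, "y": -1.5, "z": -46, "rx": 0, "ry": 0, "rz": 0, "gripper": 0.5},
    {"x": 0, "y": -1.5, "z": -46, "rx": 0, "ry": 0, "rz": 0, "gripper": 0.3},
    {"x": 0, "y": -1.5, "z": -46, "rx": 0, "ry": 0, "rz": 0, "gripper": 0.15},
    {"x": 0, "y": -1.5, "z": -46, "rx": 0, "ry": 0, "rz": 0, "gripper": 0},
    {"x": 0, "y": -1.5, "z": -46, "rx": 0, "ry": 0, "rz": 0, "gripper": -0.3},
    {"x": 0, "y": -1.5, "z": -46, "rx": 0, "ry": 0, "rz": 0, "gripper": -0.3},
  ],
)

```text
clock: 6.95
eef_pos: [443.4, -256.7, 54.4]
tcp_rot: [3.14, 0.0, 1.527]
contact_force: [0.6, 3.4, 7.6]
opening: 0.529
grasp_force: 25.5
```

>>> servo_tool(
  deltas=[
    {"x": 0, "y": 0, "z": 5, "rx": 0, "ry": 0, "rz": 0, "gripper": -0.3},
    {"x": 0, "y": 0, "z": 20, "rx": 0, "ry": 0, "rz": 0, "gripper": -0.3},
    {"x": 0, "y": 0, "z": 60, "rx": 0, "ry": 0, "rz": 0, "gripper": -0.3},
    {"x": 15, "y": 40, "z": 70, "rx": 0, "ry": 0, "rz": 0, "gripper": -0.3},
    {"x": 30, "y": 85, "z": 70, "rx": 0, "ry": 0, "rz": 0, "gripper": -0.3},
    {"x": 47, "y": 130, "z": 70, "rx": 0, "ry": 0, "rz": 0, "gripper": -0.3},
    {"x": 64, "y": 175, "z": 70, "rx": 0, "ry": 0, "rz": 0, "gripper": -0.3},
    {"x": 81, "y": 220, "z": 70, "rx": 0, "ry": 0, "rz": 0, "gripper": -0.3},
    {"x": 98, "y": 265, "z": 70, "rx": 0, "ry": 0, "rz": 0, "gripper": -0.3},
    {"x": 98, "y": 265, "z": 70, "rx": 0, "ry": 0, "rz": 0, "gripper": -0.3},
  ],
)

```text
clock: 7.95
eef_pos: [543.1, 13.0, 124.2]
tcp_rot: [3.139, -0.001, 1.531]
contact_force: [0.2, -0.4, -0.8]
opening: 0.524
grasp_force: 25.8
```

>>> servo_tool(
  deltas=[
    {"x": 93, "y": 255.5, "z": 0, "rx": 0, "ry": 0, "rz": 0, "gripper": -0.3},
    {"x": 93, "y": 255.5, "z": 0, "rx": 0, "ry": 0, "rz": 0, "gripper": -0.3},
    {"x": 93, "y": 255.5, "z": 0, "rx": 0, "ry": 0, "rz": 0, "gripper": -0.3},
    {"x": 93, "y": 255.5, "z": 0, "rx": 0, "ry": 0, "rz": 0, "gripper": -0.3},
    {"x": 93, "y": 255.5, "z": 0, "rx": 0, "ry": 0, "rz": 0, "gripper": -0.3},
    {"x": 93, "y": 255.5, "z": 0, "rx": 0, "ry": 0, "rz": 0, "gripper": -0.3},
    {"x": 93, "y": 255.5, "z": -45, "rx": 0, "ry": 0, "rz": 0, "gripper": -0.3},
    {"x": 93, "y": 255.5, "z": -80, "rx": 0, "ry": 0, "rz": 0, "gripper": -0.3},
    {"x": 93, "y": 255.5, "z": -90, "rx": 0, "ry": 0, "rz": 0, "gripper": -0.3},
    {"x": 93, "y": 255.5, "z": -90, "rx": 0, "ry": 0, "rz": 0, "gripper": -0.3},
  ],
)

```text
clock: 8.95
eef_pos: [632.8, 262.7, 32.1]
tcp_rot: [-3.139, 0.001, 1.526]
contact_force: [-0.1, 0.3, 1.2]
opening: 0.526
grasp_force: 25.8
```

>>> servo_tool(
  deltas=[
    {"x": 0, "y": 0, "z": -10, "rx": 0, "ry": 0, "rz": 0, "gripper": -0.3},
    {"x": 0, "y": 0, "z": -15, "rx": 0, "ry": 0, "rz": 0, "gripper": -0.3},
    {"x": 0, "y": 0, "z": -17, "rx": 0, "ry": 0, "rz": 0, "gripper": -0.3},
    {"x": 0, "y": 0, "z": -17, "rx": 0, "ry": 0, "rz": 0, "gripper": -0.3},
  ],
)

```text
clock: 9.35
eef_pos: [634.0, 263.8, 16.7]
tcp_rot: [3.141, -0.0, 1.527]
contact_force: [0.4, 0.2, -0.1]
opening: 0.527
grasp_force: 25.8
```

>>> servo_tool(
  deltas=[
    {"x": 0.3, "y": 0, "z": -1, "rx": 0, "ry": 0, "rz": 0, "gripper": -0.3},
    {"x": 0.3, "y": 0, "z": -2, "rx": 0, "ry": 0, "rz": 0, "gripper": -0.3},
    {"x": 0.3, "y": 0, "z": -2.6, "rx": 0, "ry": 0, "rz": 0, "gripper": -0.3},
    {"x": 0.3, "y": 0, "z": -2.8, "rx": 0, "ry": 0, "rz": 0, "gripper": -0.3},
    {"x": 0.3, "y": 0, "z": -2.8, "rx": 0, "ry": 0, "rz": 0, "gripper": -0.3},
  ],
)

```text
clock: 9.85
eef_pos: [634.3, 263.9, 14.4]
tcp_rot: [3.141, -0.0, 1.527]
contact_force: [-2.5, -0.5, 6.8]
opening: 0.525
grasp_force: 26.5
```

>>> servo_tool(
  deltas=[
    {"x": 0, "y": 0, "z": 0.4, "rx": 0, "ry": 0, "rz": 0, "gripper": 0.4},
    {"x": 0, "y": 0, "z": 0.4, "rx": 0, "ry": 0, "rz": 0, "gripper": 0.4},
    {"x": 0, "y": 0, "z": 10, "rx": 0, "ry": 0, "rz": 0, "gripper": 0.5},
    {"x": 0, "y": 0, "z": 50, "rx": 0, "ry": 0, "rz": 0, "gripper": 0.5},
    {"x": 0, "y": 0, "z": 100, "rx": 0, "ry": 0, "rz": 0, "gripper": 0.5},
    {"x": -20, "y": -45, "z": 120, "rx": 0, "ry": 0, "rz": 0, "gripper": 0.5},
    {"x": -38, "y": -90, "z": 120, "rx": 0, "ry": 0, "rz": 0, "gripper": 0.5},
    {"x": -56, "y": -135, "z": 120, "rx": 0, "ry": 0, "rz": 0, "gripper": 0.5},
    {"x": -74, "y": -180, "z": 120, "rx": 0, "ry": 0, "rz": 0, "gripper": 0.5},
    {"x": -92, "y": -225, "z": 120, "rx": 0, "ry": 0, "rz": 0, "gripper": 0.5},
  ],
)

```text
clock: 10.85
eef_pos: [541.2, 37.3, 134.3]
tcp_rot: [3.141, -0.0, 1.527]
contact_force: [0.3, -1.4, 0.3]
opening: 0.753
grasp_force: 0.0
```

>>> servo_tool(
  deltas=[
    {"x": -90, "y": -215, "z": 0, "rx": 0, "ry": 0, "rz": 0, "gripper": 0.5},
    {"x": -90, "y": -215, "z": 0, "rx": 0, "ry": 0, "rz": 0, "gripper": 0.5},
    {"x": -90, "y": -215, "z": 0, "rx": 0, "ry": 0, "rz": 0, "gripper": 0.5},
    {"x": -90, "y": -215, "z": 0, "rx": 0, "ry": 0, "rz": 0, "gripper": 0.5},
    {"x": -90, "y": -215, "z": 0, "rx": 0, "ry": 0, "rz": 0, "gripper": 0.5},
    {"x": -90, "y": -215, "z": 0, "rx": 0, "ry": 0, "rz": 0, "gripper": 0.5},
  ],
)

```text
clock: 11.45
eef_pos: [450.7, -179.3, 134.2]
tcp_rot: [3.141, 0.001, 1.523]
contact_force: [0.2, -0.0, 0.4]
opening: 0.749
grasp_force: 0.0
```

```bash
python3 - <<'E'
from h import *
f=r.grab_frame("side");g=r.grab_frame("top");s=r.sense();print(s["eef_pos"],s["tcp_rot"],s["opening"],s["contact_force"])
cv2.imwrite("top3raw.png",g);cv2.imwrite("side3raw.png",f)
z=lambda a:cv2.resize(a,None,fx=5,fy=5,interpolation=cv2.INTER_CUBIC)
a=z(g[110:165,120:200]);b=z(g[170:230,320:400]);c=z(f[255:345,215:295]);
cv2.imwrite("pics/f.png",np.vstack([np.hstack([a,c[:275]]),np.hstack([b[:300],np.vstack([c[275:],np.zeros((125,400,3),np.uint8)])[:300]])]))
E
```

```text
[ 452.00239025 -176.73648703  133.98803935] [ 3.14087581e+00 -2.92993379e-05  1.52450578e+00] 0.7475081803587356 [ 1.06376164 -0.2754296  -0.56158427]
```

View pics/f.png

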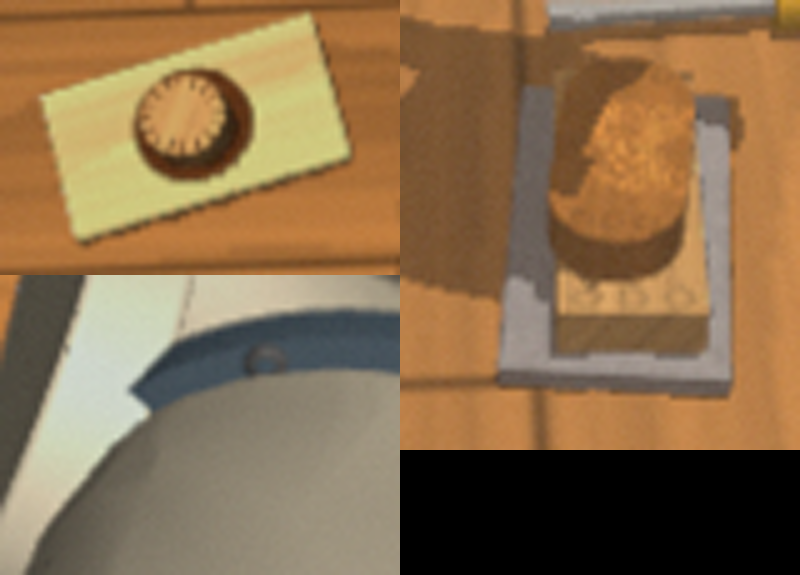

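The rosette stands in the round field (top-left panel, rosette (182,114), field (193,125)). The oblong is clear at (622,150) in the side crop, but the arm hides it from above, so I'll move aside for the measurement.

>>> servo_tool(
  deltas=[
    {"x": 0, "y": 180, "z": 0, "rx": 0, "ry": 0, "rz": 0, "gripper": 0.6},
    {"x": 0, "y": 180, "z": 0, "rx": 0, "ry": 0, "rz": 0, "gripper": 0.6},
    {"x": 0, "y": 180, "z": 0, "rx": 0, "ry": 0, "rz": 0, "gripper": 0.6},
    {"x": 0, "y": 180, "z": 0, "rx": 0, "ry": 0, "rz": 0, "gripper": 0.6},
    {"x": 0, "y": 180, "z": 0, "rx": 0, "ry": 0, "rz": 0, "gripper": 0.6},
  ],
)

```text
clock: 12.05
eef_pos: [452.1, 8.2, 133.8]
tcp_rot: [3.141, -0.001, 1.532]
contact_force: [0.4, -0.5, 0.7]
opening: 0.797
grasp_force: 0.0
```

```bash
cat > fit.py <<'E'
from h import *
def grad(img,S=4):
    return img
# pose fit: maximise image gradient along projected top outline
def outline(kind,L,W,n=160):
    if kind=="rect": P=np.array([[-L,-W],[L,-W],[L,W],[-L,W]])/2.; P=np.concatenate([np.linspace(P[i],P[(i+1)%4],n//4,endpoint=False) for i in range(4)])
    else:
        a=(L-W)/2; t=np.linspace(-np.pi/2,np.pi/2,n//4)
        e=np.c_[a+W/2*np.cos(t),W/2*np.sin(t)]; s=np.linspace(-a,a,n//4)
        P=np.concatenate([e,np.c_[s[::-1],0*s+W/2],-e,np.c_[s,0*s-W/2]])
    return P
def fit(c,img,kind,L,W,z,x0,span=8,aspan=6,skip=None):
    lab=cv2.cvtColor(img,cv2.COLOR_BGR2LAB).astype(np.float32)
    G=sum(np.hypot(cv2.Sobel(lab[...,i],cv2.CV_32F,1,0),cv2.Sobel(lab[...,i],cv2.CV_32F,0,1)) for i in range(3))
    G=np.minimum(G,np.percentile(G,99)); P=outline(kind,L,W)
    def sc(v):
        t=np.radians(v[2]); q=P@np.array([[np.cos(t),np.sin(t)],[-np.sin(t),np.cos(t)]])+v[:2]
        p=proj(c,np.c_[q,np.full(len(q),z)]).astype(np.float32)
        return -cv2.remap(G,p[:,:1],p[:,1:],cv2.INTER_LINEAR).mean()
    from scipy.optimize import differential_evolution as de
    r_=de(sc,[(x0[0]-span,x0[0]+span),(x0[1]-span,x0[1]+span),(x0[2]-aspan,x0[2]+aspan)],seed=1,maxiter=60,popsize=15)
    return r_.x.round(1),round(r_.fun,1)
def draw(c,img,kind,L,W,z,v,o,S):
    P=outline(kind,L,W);t=np.radians(v[2]);q=P@np.array([[np.cos(t),np.sin(t)],[-np.sin(t),np.cos(t)]])+v[:2]
    p=((proj(c,np.c_[q,np.full(len(q),z)])-o+.5)*S-.5).astype(int);cv2.polylines(img,[p],True,(0,255,0),1)
E
python3 - <<'E'
from fit import *
g=r.grab_frame("top");f=r.grab_frame("side");print(r.sense()["eef_pos"])
cv2.imwrite("top4raw.png",g);cv2.imwrite("side4raw.png",f)
ob=("obl",92,48,50);ba=("rect",120,52,30)
z=lambda a:cv2.resize(a,None,fx=5,fy=5,interpolation=cv2.INTER_CUBIC)
A=z(g[170:230,320:400]);B=z(f[265:345,215:295])
for k,x0 in((ob,(441,-257,88)),(ba,(441,-257,88))):
    for c,im,D,o in(("top",g,A,(320,170)),("side",f,B,(215,265))):
        v,s=fit(c,im,*k,x0); print(k[0],c,v,s); draw(c,D,*k,v,o,5)
cv2.imwrite("pics/g.png",np.hstack([cv2.copyMakeBorder(A,0,100,0,0,cv2.BORDER_CONSTANT),B]))
t3=cv2.imread("top3raw.png"); 
print("ros",fit("top",t3,"obl",46.01,46,30,(635,265,0))[0][:2],"field",fit("top",t3,"obl",66.01,66,10,(635,265,0),5)[0][:2])
E
```

```text
[452.19959478   5.38806699 133.69953241]
obl top [ 440.8 -258.    82.1] -312.4
obl side [ 439.5 -261.    82.2] -181.5
rect top [ 443.4 -257.8   87.1] -287.0
rect side [ 441.6 -259.4   87.9] -182.3
ros [634.8 266.5] field [636.2 265.8]
```

View pics/g.png

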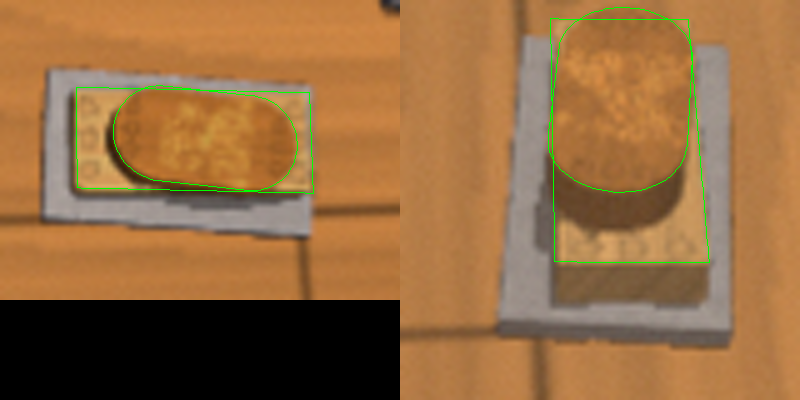

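The outlines sit well on the oblong and the bar in both views. The oblong's yaw reached its search bound, so I'll refit it with a wider range. The rosette is 1.6 mm off centre, which is good.

```bash
python3 - <<'E'
from fit import *
for c in("top","side"):
    im=cv2.imread(c+"4raw.png"); print(c,fit(c,im,"obl",92,48,50,(441,-258,80),8,15))
    im=cv2.imread(c+"0raw.png")
    print("po",fit(c,im,"obl",112,68,10,(454,261,108),6,6),"pb",fit(c,im,"rect",140,72,10,(634.5,-264.5,80),6,6))
E
```

```text
top (array([ 440.5, -258.1,   80.7]), np.float64(-314.6))
po (array([454.3, 262.4, 106.8]), np.float64(-471.7)) pb (array([ 635.5, -263.7,   80.1]), np.float64(-474.5))
side (array([ 439.6, -261.1,   81.2]), np.float64(-182.2))
po (array([453.9, 259.2, 107.6]), np.float64(-374.9)) pb (array([ 633.6, -266.4,   80. ]), np.float64(-374.8))
```

>>> servo_tool(
  deltas=[
    {"x": -13, "y": -264, "z": 0, "rx": 0, "ry": 0, "rz": -0.113, "gripper": 0.6},
    {"x": -13, "y": -264, "z": 0, "rx": 0, "ry": 0, "rz": -0.113, "gripper": 0.6},
    {"x": -13, "y": -264, "z": 0, "rx": 0, "ry": 0, "rz": -0.113, "gripper": 0.6},
    {"x": -13, "y": -264, "z": 0, "rx": 0, "ry": 0, "rz": -0.113, "gripper": 0.6},
    {"x": -13, "y": -264, "z": 0, "rx": 0, "ry": 0, "rz": -0.113, "gripper": 0.6},
    {"x": -13, "y": -264, "z": -30, "rx": 0, "ry": 0, "rz": -0.113, "gripper": 0.6},
    {"x": -13, "y": -264, "z": -60, "rx": 0, "ry": 0, "rz": -0.113, "gripper": 0.6},
    {"x": -13, "y": -264, "z": -60, "rx": 0, "ry": 0, "rz": -0.113, "gripper": 0.6},
    {"x": -13, "y": -264, "z": -60, "rx": 0, "ry": 0, "rz": -0.113, "gripper": 0.6},
  ],
)

```text
clock: 13.05
eef_pos: [438.5, -260.3, 73.5]
tcp_rot: [-3.14, -0.001, 1.413]
contact_force: [0.0, 0.3, 0.8]
opening: 0.798
grasp_force: 0.0
```

>>> servo_tool(
  deltas=[
    {"x": 0.7, "y": 1, "z": -25, "rx": 0, "ry": 0, "rz": 0, "gripper": 0.6},
    {"x": 0.7, "y": 1, "z": -36, "rx": 0, "ry": 0, "rz": 0, "gripper": 0.6},
    {"x": 0.7, "y": 1, "z": -39.5, "rx": 0, "ry": 0, "rz": 0, "gripper": 0.6},
    {"x": 0.7, "y": 1, "z": -39.5, "rx": 0, "ry": 0, "rz": 0, "gripper": 0.4},
    {"x": 0.7, "y": 1, "z": -39.5, "rx": 0, "ry": 0, "rz": 0, "gripper": 0.2},
    {"x": 0.7, "y": 1, "z": -39.5, "rx": 0, "ry": 0, "rz": 0, "gripper": 0.1},
    {"x": 0.7, "y": 1, "z": -39.5, "rx": 0, "ry": 0, "rz": 0, "gripper": -0.2},
    {"x": 0.7, "y": 1, "z": -39.5, "rx": 0, "ry": 0, "rz": 0, "gripper": -0.2},
    {"x": 0.7, "y": 1, "z": -39.5, "rx": 0, "ry": 0, "rz": 0, "gripper": -0.2},
  ],
  newtons=40,
)

```text
clock: 13.95
eef_pos: [440.3, -259.4, 35.1]
tcp_rot: [3.14, 0.0, 1.414]
contact_force: [-0.8, 1.5, 6.6]
opening: 0.547
grasp_force: 40.4
```

>>> servo_tool(
  deltas=[
    {"x": 0, "y": 0, "z": 4, "rx": 0, "ry": 0, "rz": 0, "gripper": -0.2},
    {"x": 0, "y": 0, "z": 15, "rx": 0, "ry": 0, "rz": 0, "gripper": -0.2},
    {"x": 0, "y": 0, "z": 50, "rx": 0, "ry": 0, "rz": 0, "gripper": -0.2},
    {"x": 0, "y": 0, "z": 75, "rx": 0, "ry": 0, "rz": 0, "gripper": -0.2},
    {"x": 0, "y": 40, "z": 80, "rx": 0, "ry": 0, "rz": 0, "gripper": -0.2},
    {"x": 3, "y": 85, "z": 80, "rx": 0, "ry": 0, "rz": 0.05, "gripper": -0.2},
    {"x": 5, "y": 130, "z": 80, "rx": 0, "ry": 0, "rz": 0.1, "gripper": -0.2},
    {"x": 7, "y": 175, "z": 80, "rx": 0, "ry": 0, "rz": 0.15, "gripper": -0.2},
    {"x": 9, "y": 220, "z": 80, "rx": 0, "ry": 0, "rz": 0.2, "gripper": -0.2},
    {"x": 11, "y": 260, "z": 80, "rx": 0, "ry": 0, "rz": 0.25, "gripper": -0.2},
  ],
)

```text
clock: 14.95
eef_pos: [450.7, 2.7, 115.0]
tcp_rot: [3.14, 0.0, 1.666]
contact_force: [1.2, -0.2, -0.8]
opening: 0.551
grasp_force: 41.7
```

>>> servo_tool(
  deltas=[
    {"x": 1, "y": 45, "z": 0, "rx": 0, "ry": 0, "rz": 0.05, "gripper": -0.2},
    {"x": 2, "y": 90, "z": 0, "rx": 0, "ry": 0, "rz": 0.1, "gripper": -0.2},
    {"x": 3, "y": 135, "z": 0, "rx": 0, "ry": 0, "rz": 0.15, "gripper": -0.2},
    {"x": 3, "y": 180, "z": 0, "rx": 0, "ry": 0, "rz": 0.211, "gripper": -0.2},
    {"x": 3, "y": 225, "z": 0, "rx": 0, "ry": 0, "rz": 0.211, "gripper": -0.2},
    {"x": 3, "y": 260, "z": 0, "rx": 0, "ry": 0, "rz": 0.211, "gripper": -0.2},
    {"x": 3, "y": 260, "z": -30, "rx": 0, "ry": 0, "rz": 0.211, "gripper": -0.2},
    {"x": 3, "y": 260, "z": -65, "rx": 0, "ry": 0, "rz": 0.211, "gripper": -0.2},
    {"x": 3, "y": 260, "z": -80, "rx": 0, "ry": 0, "rz": 0.211, "gripper": -0.2},
    {"x": 3, "y": 260, "z": -80, "rx": 0, "ry": 0, "rz": 0.211, "gripper": -0.2},
  ],
)

```text
clock: 15.95
eef_pos: [452.3, 260.2, 32.7]
tcp_rot: [-3.138, 0.001, 1.875]
contact_force: [0.5, 0.7, -0.8]
opening: 0.551
grasp_force: 41.7
```

Contact is expected at TCP z ≈ 15.1.

>>> servo_tool(
  deltas=[
    {"x": 0.7, "y": 0.5, "z": -10, "rx": 0, "ry": 0, "rz": 0, "gripper": -0.2},
    {"x": 0.7, "y": 0.5, "z": -15, "rx": 0, "ry": 0, "rz": 0, "gripper": -0.2},
    {"x": 0.7, "y": 0.5, "z": -17, "rx": 0, "ry": 0, "rz": 0, "gripper": -0.2},
    {"x": 0.7, "y": 0.5, "z": -17, "rx": 0, "ry": 0, "rz": 0, "gripper": -0.2},
  ],
)

```text
clock: 16.35
eef_pos: [454.6, 261.3, 17.3]
tcp_rot: [3.141, -0.0, 1.875]
contact_force: [-0.9, -0.3, -0.5]
opening: 0.549
grasp_force: 41.7
```

>>> servo_tool(
  deltas=[
    {"x": -0.5, "y": -0.3, "z": -1, "rx": 0, "ry": 0, "rz": 0, "gripper": -0.2},
    {"x": -0.5, "y": -0.3, "z": -2, "rx": 0, "ry": 0, "rz": 0, "gripper": -0.2},
    {"x": -0.5, "y": -0.3, "z": -2.4, "rx": 0, "ry": 0, "rz": 0, "gripper": -0.2},
    {"x": -0.5, "y": -0.3, "z": -2.6, "rx": 0, "ry": 0, "rz": 0, "gripper": -0.2},
    {"x": -0.5, "y": -0.3, "z": -2.6, "rx": 0, "ry": 0, "rz": 0, "gripper": -0.2},
  ],
)

```text
clock: 16.85
eef_pos: [454.1, 261.1, 15.1]
tcp_rot: [3.141, -0.0, 1.875]
contact_force: [-1.8, -1.9, 8.7]
opening: 0.547
grasp_force: 42.8
```

>>> servo_tool(
  deltas=[
    {"x": 0, "y": 0, "z": 0.4, "rx": 0, "ry": 0, "rz": 0, "gripper": 0.4},
    {"x": 0, "y": 0, "z": 0.4, "rx": 0, "ry": 0, "rz": 0, "gripper": 0.4},
    {"x": 0, "y": 0, "z": 10, "rx": 0, "ry": 0, "rz": 0, "gripper": 0.5},
    {"x": 0, "y": 0, "z": 50, "rx": 0, "ry": 0, "rz": 0, "gripper": 0.5},
    {"x": 0, "y": 0, "z": 95, "rx": 0, "ry": 0, "rz": 0, "gripper": 0.5},
    {"x": 0, "y": -45, "z": 105, "rx": 0, "ry": 0, "rz": -0.07, "gripper": 0.6},
    {"x": 0, "y": -90, "z": 105, "rx": 0, "ry": 0, "rz": -0.14, "gripper": 0.6},
    {"x": 0, "y": -135, "z": 105, "rx": 0, "ry": 0, "rz": -0.21, "gripper": 0.6},
    {"x": 0, "y": -180, "z": 105, "rx": 0, "ry": 0, "rz": -0.28, "gripper": 0.6},
    {"x": 0, "y": -225, "z": 105, "rx": 0, "ry": 0, "rz": -0.345, "gripper": 0.6},
  ],
)

```text
clock: 17.85
eef_pos: [453.8, 34.4, 120.2]
tcp_rot: [3.141, -0.0, 1.527]
contact_force: [0.9, -0.2, -0.7]
opening: 0.803
grasp_force: 0.0
```

```bash
python3 - <<'E'
from fit import *
g=r.grab_frame("top");f=r.grab_frame("side");s=r.sense();print(s["eef_pos"],s["tcp_rot"])
cv2.imwrite("top5raw.png",g);cv2.imwrite("side5raw.png",f)
for c,im in(("top",g),("side",f)):
    print(c,"bar",fit(c,im,"rect",120,52,30,(442,-258.5,87.5),7,8),"obl",fit(c,im,"obl",92,48,30,(454,261,107),7,8))
E
```

```text
[453.57356463  31.85098683 119.9953397 ] [3.14136264e+00 9.55648276e-04 1.52347295e+00]
top bar (array([ 442.7, -257.6,   88.4]), np.float64(-299.8)) obl (array([450.9, 266.7, 107.9]), np.float64(-158.2))
side bar (array([ 443.1, -259.6,   87.1]), np.float64(-198.6)) obl (array([455.8, 258.1,  99.1]), np.float64(-232.6))
```

>>> servo_tool(
  deltas=[
    {"x": -12, "y": -294, "z": 0, "rx": 0, "ry": 0, "rz": 0.004, "gripper": 0.7},
    {"x": -12, "y": -294, "z": 0, "rx": 0, "ry": 0, "rz": 0.004, "gripper": 0.7},
    {"x": -12, "y": -294, "z": 0, "rx": 0, "ry": 0, "rz": 0.004, "gripper": 0.7},
    {"x": -12, "y": -294, "z": 0, "rx": 0, "ry": 0, "rz": 0.004, "gripper": 0.7},
    {"x": -12, "y": -294, "z": 0, "rx": 0, "ry": 0, "rz": 0.004, "gripper": 0.7},
    {"x": -12, "y": -294, "z": 0, "rx": 0, "ry": 0, "rz": 0.004, "gripper": 0.7},
    {"x": -12, "y": -294, "z": -40, "rx": 0, "ry": 0, "rz": 0.004, "gripper": 0.7},
    {"x": -12, "y": -294, "z": -65, "rx": 0, "ry": 0, "rz": 0.004, "gripper": 0.7},
    {"x": -12, "y": -294, "z": -65, "rx": 0, "ry": 0, "rz": 0.004, "gripper": 0.7},
    {"x": -12, "y": -294, "z": -65, "rx": 0, "ry": 0, "rz": 0.004, "gripper": 0.7},
  ],
)

```text
clock: 18.95
eef_pos: [442.1, -257.6, 54.8]
tcp_rot: [-3.141, -0.0, 1.534]
contact_force: [-0.1, -0.4, 0.6]
opening: 0.855
grasp_force: 0.0
```

>>> servo_tool(
  deltas=[
    {"x": 0, "y": -1, "z": -25, "rx": 0, "ry": 0, "rz": 0, "gripper": 0.7},
    {"x": 0, "y": -1, "z": -36, "rx": 0, "ry": 0, "rz": 0, "gripper": 0.7},
    {"x": 0, "y": -1, "z": -40, "rx": 0, "ry": 0, "rz": 0, "gripper": 0.7},
    {"x": 0, "y": -1, "z": -40, "rx": 0, "ry": 0, "rz": 0, "gripper": 0.5},
    {"x": 0, "y": -1, "z": -40, "rx": 0, "ry": 0, "rz": 0, "gripper": 0.3},
    {"x": 0, "y": -1, "z": -40, "rx": 0, "ry": 0, "rz": 0, "gripper": 0.2},
    {"x": 0, "y": -1, "z": -40, "rx": 0, "ry": 0, "rz": 0, "gripper": -0.1},
    {"x": 0, "y": -1, "z": -40, "rx": 0, "ry": 0, "rz": 0, "gripper": -0.1},
    {"x": 0, "y": -1, "z": -40, "rx": 0, "ry": 0, "rz": 0, "gripper": -0.1},
  ],
  newtons=50,
)

```text
clock: 19.85
eef_pos: [442.5, -259.2, 15.6]
tcp_rot: [3.14, 0.0, 1.534]
contact_force: [-1.0, 3.2, 10.4]
opening: 0.593
grasp_force: 51.2
```

>>> servo_tool(
  deltas=[
    {"x": 0, "y": 0, "z": 4, "rx": 0, "ry": 0, "rz": 0, "gripper": -0.1},
    {"x": 0, "y": 0, "z": 15, "rx": 0, "ry": 0, "rz": 0, "gripper": -0.1},
    {"x": 0, "y": 0, "z": 45, "rx": 0, "ry": 0, "rz": 0, "gripper": -0.1},
    {"x": 0, "y": 0, "z": 60, "rx": 0, "ry": 0, "rz": 0, "gripper": -0.1},
    {"x": 45, "y": 0, "z": 60, "rx": 0, "ry": 0, "rz": -0.04, "gripper": -0.1},
    {"x": 90, "y": -4, "z": 60, "rx": 0, "ry": 0, "rz": -0.09, "gripper": -0.1},
    {"x": 135, "y": -6.4, "z": 60, "rx": 0, "ry": 0, "rz": -0.134, "gripper": -0.1},
    {"x": 175, "y": -6.4, "z": 60, "rx": 0, "ry": 0, "rz": -0.134, "gripper": -0.1},
    {"x": 191.8, "y": -6.4, "z": 60, "rx": 0, "ry": 0, "rz": -0.134, "gripper": -0.1},
    {"x": 191.8, "y": -6.4, "z": 60, "rx": 0, "ry": 0, "rz": -0.134, "gripper": -0.1},
  ],
)

```text
clock: 20.85
eef_pos: [636.2, -265.3, 75.2]
tcp_rot: [3.139, 0.0, 1.401]
contact_force: [0.3, -0.1, 0.2]
opening: 0.591
grasp_force: 52.7
```

>>> servo_tool(
  deltas=[
    {"x": 0, "y": 0, "z": -30, "rx": 0, "ry": 0, "rz": 0, "gripper": -0.1},
    {"x": 0, "y": 0, "z": -45, "rx": 0, "ry": 0, "rz": 0, "gripper": -0.1},
    {"x": 0, "y": 0, "z": -55, "rx": 0, "ry": 0, "rz": 0, "gripper": -0.1},
    {"x": 0, "y": 0, "z": -57, "rx": 0, "ry": 0, "rz": 0, "gripper": -0.1},
    {"x": 0, "y": 0, "z": -57, "rx": 0, "ry": 0, "rz": 0, "gripper": -0.1},
    {"x": 0, "y": 0, "z": -57, "rx": 0, "ry": 0, "rz": 0, "gripper": -0.1},
  ],
)

```text
clock: 21.45
eef_pos: [634.2, -265.7, 18.3]
tcp_rot: [3.14, 0.0, 1.4]
contact_force: [0.0, 0.8, -0.9]
opening: 0.591
grasp_force: 52.7
```

>>> servo_tool(
  deltas=[
    {"x": 0, "y": 0, "z": -1, "rx": 0, "ry": 0, "rz": 0, "gripper": -0.1},
    {"x": 0, "y": 0, "z": -2, "rx": 0, "ry": 0, "rz": 0, "gripper": -0.1},
    {"x": 0, "y": 0, "z": -2.8, "rx": 0, "ry": 0, "rz": 0, "gripper": -0.1},
    {"x": 0, "y": 0, "z": -3.1, "rx": 0, "ry": 0, "rz": 0, "gripper": -0.1},
    {"x": 0, "y": 0, "z": -3.1, "rx": 0, "ry": 0, "rz": 0, "gripper": -0.1},
  ],
)

```text
clock: 21.95
eef_pos: [634.1, -265.5, 15.6]
tcp_rot: [3.141, 0.0, 1.4]
contact_force: [-3.7, 1.1, 9.3]
opening: 0.591
grasp_force: 53.8
```

>>> servo_tool(
  deltas=[
    {"x": 0, "y": 0, "z": 0.4, "rx": 0, "ry": 0, "rz": 0, "gripper": 0.5},
    {"x": 0, "y": 0, "z": 0.4, "rx": 0, "ry": 0, "rz": 0, "gripper": 0.5},
    {"x": 0, "y": 0, "z": 10, "rx": 0, "ry": 0, "rz": 0, "gripper": 0.6},
    {"x": 0, "y": 0, "z": 50, "rx": 0, "ry": 0, "rz": 0, "gripper": 0.6},
    {"x": 0, "y": 0, "z": 95, "rx": 0, "ry": 0, "rz": 0, "gripper": 0.6},
    {"x": 0, "y": 0, "z": 140, "rx": 0, "ry": 0, "rz": 0, "gripper": 0.6},
    {"x": -33, "y": -25, "z": 165, "rx": 0, "ry": 0, "rz": -0.1, "gripper": 0.6},
    {"x": -68, "y": -55, "z": 190, "rx": 0, "ry": 0, "rz": -0.2, "gripper": 0.6},
    {"x": -103, "y": -85, "z": 205, "rx": 0, "ry": 0, "rz": -0.3, "gripper": 0.6},
    {"x": -140, "y": -115, "z": 215, "rx": 0, "ry": 0, "rz": -0.4, "gripper": 0.6},
  ],
)

```text
clock: 22.95
eef_pos: [493.0, -381.5, 231.7]
tcp_rot: [3.139, 0.0, 0.996]
contact_force: [-0.1, -0.7, -0.4]
opening: 0.804
grasp_force: 0.0
```

>>> servo_tool(
  deltas=[
    {"x": -200, "y": -170, "z": 0, "rx": 0, "ry": 0, "rz": -0.5, "gripper": 0.6},
    {"x": -200, "y": -170, "z": 0, "rx": 0, "ry": 0, "rz": -0.5, "gripper": 0.6},
    {"x": -200, "y": -170, "z": 0, "rx": 0, "ry": 0, "rz": -0.5, "gripper": 0.6},
    {"x": -200, "y": -170, "z": 0, "rx": 0, "ry": 0, "rz": -0.5, "gripper": 0.6},
    {"x": -200, "y": -170, "z": 0, "rx": 0, "ry": 0, "rz": -0.5, "gripper": 0.6},
    {"x": -200, "y": -170, "z": 0, "rx": 0, "ry": 0, "rz": -0.5, "gripper": 0.6},
    {"x": -200, "y": -170, "z": 0, "rx": 0, "ry": 0, "rz": -0.5, "gripper": 0.6},
  ],
)

```text
clock: 23.65
eef_pos: [292.2, -551.4, 229.7]
tcp_rot: [3.141, 0.0, 0.497]
contact_force: [0.5, -0.5, 0.0]
opening: 0.803
grasp_force: 0.0
```

```bash
python3 - <<'E'
from fit import *
g=r.grab_frame("top");f=r.grab_frame("side");s=r.sense();print(s["eef_pos"])
cv2.imwrite("top6raw.png",g);cv2.imwrite("side6raw.png",f)
for c,im in(("top",g),("side",f)):
    print(c,"bar",fit(c,im,"rect",120,52,30,(635,-264,80),5,6),fit(c,im,"rect",140,72,10,(635,-264,80),5,6),"obl",fit(c,im,"obl",92,48,30,(454,261,107),6,6),fit(c,im,"obl",112,68,10,(454,261,107),6,6))
q=g[105:230,115:395];q=cv2.resize(q,None,fx=2.85,fy=2.85,interpolation=cv2.INTER_CUBIC)
cv2.imwrite("pics/h.png",q)
E
```

```text
[ 294.40055293 -549.75334782  229.45198951]
top bar (array([ 635.5, -263. ,   80.3]), np.float64(-365.9)) (array([ 636. , -263.8,   80.1]), np.float64(-440.7)) obl (array([454.2, 263.2, 104.9]), np.float64(-335.3)) (array([454.2, 263. , 106.8]), np.float64(-452.9))
side bar (array([ 632.8, -266.9,   79.6]), np.float64(-274.2)) (array([ 633.8, -266.3,   79.7]), np.float64(-308.7)) obl (array([453.4, 257.6, 108. ]), np.float64(-245.0)) (array([454.5, 259.3, 104.9]), np.float64(-306.4))
```

View pics/h.png

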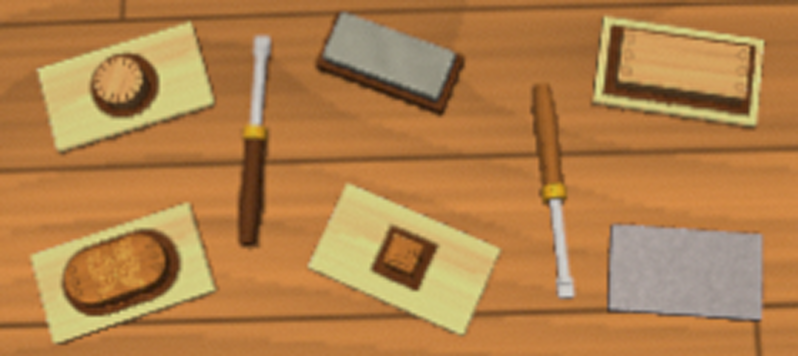

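All four ornaments lie in their fields: rosette (120,80), oblong (115,268), boss (403,252) and bar (682,62). Offsets are within about 2 mm, yaw is within about 2°, and the gouges at (255,140) and (553,190) look unmoved.

```bash
python3 -c "
from rig import r
print(r.sign_off())"
```

```text
the job is handed in; nothing more can be done
None
```

All four ornaments were unstacked from the top down and set face up in their own fields, within about 2 mm of centre and 2° of straight by camera (boss and rosette about 1.7 mm off); the gouges look unmoved, and the job was handed in at about 24 s.

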